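Centre the little stoppered jar on the canister's bamboo lid

ROBOT

A 6-joint arm with a two-finger parallel gripper is mounted at the origin on the work surface. World frame = base frame: x ahead of the robot, y to its left, z up, the work surface at z = 0. Lengths are in mm, angles in rad, forces in N, time in s.
With the tool pointing down it reaches from about 350 to 975 mm from the base axis. Payload 4.9 kg.
Tool frame: the origin (TCP) lies on the centre line of the jaws, within the pads' length; the fingertips stand 22 mm ahead of it and the grasp point (between the pads) lies 3 mm ahead of it; z points along the fingers, y is the direction in which the jaws open and shut (so a half turn about z gives the same grasp; the last joint's range is limited). The gripper opens to 85 mm and grips with 20 to 120 N. Pads are 22 mm wide; open, the fingers measure 114 mm over their backs; the gripper's body (76 mm by 85 mm) begins 54 mm behind the grasp point. The pads swing forward as they close: fully open they stand 13 mm farther back than shut.
Start: joints at [-0.119, 0.053, 1.613, -0, 1.476, -0.119], TCP at [624.981, 0.003, 253.304] pointing down, gripper open.
Joint ranges: [-3.01, 3.01], [-1.01, 2.22], [0.06, 2.58], [-1.02, 4.17], [0.09, 2.62], [-3.14, 3.14]. Speed limits (rad/s): [2.57, 2.57, 3.14, 3.14, 3.14, 3.14].

INTERFACE

Orientations are given as a 3x3 rotation matrix whose columns are the frame's x, y, z axes.
In Python, from cell import bot gives the robot as it stands.
- The arm moves only by the tool drive_tool, never from a script. Its argument "rows" is text: rows parted by semicolons, each of 7 numbers parted by spaces: the shift along the tool's x, y, z normalised to -1 to 1, where 1 is 0.12 m, then the turn, a rotation vector about the tool's x, y, z normalised to -1 to 1, where 1 is 180 degrees, then the gripper's target within -1 to 1 (fully open at 1, half-way at 0, shut at -1). A call has 1 to 5 rows; each row is the pose to reach, as a shift and turn from the pose measured when the call began, along the tool's axes at that moment, turning the shorter way round; what a row does not reach only later rows make up. A row lasts 1/12 s, in which the tool goes at most 41.7 mm and 7.16 degrees, less where a joint would pass 70% of its speed; a pose out of reach is approached as far as the arm can. A call with a number of a shift or a turn outside -1 to 1 is refused whole. A call with a gripper value outside its range is refused whole. The fingers move at their own pace and stop on an object; "force" is the grip in N (left out, the last holds). Time passes only in rows, so rows that repeat a pose let the fingers close. It gives the time, the measured TCP pose, the force and the opening at its end, in the units of the state.
- bot.sense(): the state, without advancing time (a new reading comes with each control period).
- bot.capture(name): name is "scene" or "side" or "wrist"; returns the picture (400x640x3 uint8, red, green, blue); there is no depth.
- bot.camera_params(name): a dict with "fx", "fy", "cx", "cy" (pixels), "R" (3x3) and "t" (3): a world point X has camera coordinates R X + t. Camera axes: x right, y down, z forward; pixel columns grow to the right and rows downward; lengths in mm; the calibration is good to about 2 mm. A picture is of the moment at which its call begins: read the wrist's pose just before it. camera_params takes no time and is no camera call; for the wrist camera it gives the pose at the moment of the call.
- bot.close_job(): hands the job in, once; it reports no verdict.
Trained networks look in the newest picture that a camera, given by its name, has taken for a name from the list of things; names that differ only in an ending like _2 or _b are one class to them, and where a whole thing is asked for, a point or a joint stands for the part that bears it (a point fixed in the world has none). Each returns a list of dicts, best first, with "conf" (0 to 1); they miss things now and then, are a little off and sometimes report something else, mostly with a low value. They report only what shows in the picture. A call takes as long as a camera call. They do not tell look-alikes from the thing itself.
- bot.search_frame(camera, thing): "box" ([left, top, width, height] as shares, 0 to 1, of the picture: columns of its width, rows of its height, round what is visible of it).
- bot.tip_of(camera, thing): "centre" ([column, row] as shares, 0 to 1, of the picture: columns of its width, rows of its height: a listed point, or the origin of a listed thing).
The state is a dict: "clock": time; "qpos": joint angles; "joint_vel": joint speeds; "joint_torque": joint torques, N m; "tcp_pos": TCP position; "tcp_rot": TCP orientation; "ft_force": force on the tool from outside, world axes, zero at the start; "wrist_torque": the same for the moment, N m; "gripper_width": finger opening in mm.
Only numpy, scipy, OpenCV 4.12 (cv2) and the standard library are available. Lean on these libraries where they do the work, as an engineer would, in place of code of your own. Each camera call takes 0.05 s, during which the arm holds its last target. There are 200 camera calls.

TASK

The small green ceramic jar with the cork stopper was set down off-centre on top of the squat canister and nearly hangs off its round bamboo lid. Without picking it up, nudge it with light pushes of a fingertip until it stands upright in the middle of the lid, then take the hand away. It is wobbly on its narrow foot, so do not squeeze it, tip it or knock it off, and leave the canister and everything around it where they stand.

Things in the scene. Friction and masses are not known exactly. Their poses are not given: they have to be found in the camera images.
- jar: Small onion-shaped green ceramic jar with fixed cork stopper, round about its z axis, 60 mm tall, about 160 g, loose on the canister's lid; slides under about 1 N. Origin: centre of its underside. Foot 36 mm across; widest (68 mm) 20 mm up: an upright finger touches it there and it slides; neck 34 mm across 45 mm up, stopper 27 mm across at 50 to 60 mm: pushed up there it rocks.
- lid_top (a point): Centre of the flat upper face of the round brown bamboo lid that closes the squat canister: the point over which the jar belongs, 74 mm above the counter. The lid is 100 mm across and 12 mm thick.
- canister: Squat off-white ceramic canister, 92 mm across, full and closed with the round bamboo lid (the lid does not come off), 74 mm tall in all, 850 g, loose on the counter. Origin: centre of its underside, z up. It stays put while the jar slides on it.
- opener: Bystander: steel can opener lying flat near the canister, 170 mm long, 30 mm tall at its key. Origin on the counter, 57 mm from the head end on its centre line, handles along -x.
- spice_tin: Bystander: round metal spice tin near the canister, 50 mm across, 56 mm tall. Origin: centre of its underside.
- vial: Bystander: small stoppered glass bottle near the canister, 38 mm across, 72 mm tall. Origin: centre of its underside.
- jug: Bystander: white plastic measuring jug with a handle, 92 mm across the rim, 115 mm tall, on the left. Origin: centre of its underside.
- rice_glass: Bystander: storage glass with a bamboo lid, 86 mm across, 107 mm tall, on the left. Origin: centre of its underside.
- big_jar: Bystander: the larger jar of the same shape, 119 mm across, 103 mm tall, standing on the counter on the right. Origin: centre of its underside.
- food_tin: Bystander: food tin, 75 mm across, 108 mm tall, on the right. Origin: centre of its underside.
Mind the look-alikes: they are no part of the job. Leave any orange, purple or red look-alike of the canister alone.

How it is judged (in metres and radians):
At the end, for the whole second after the job is handed in: The small jar stands still and upright (within 3 degrees) on the lid, the middle of its foot within 6 mm of the middle of the lid; the canister stands upright within 12 mm of where it was (horizontal distance between jar and lid_top below 0.006 m and z of jar in the frame of lid_top between -0.003 and 0.003 m and angle between each of jar, canister's own z axis and vertical below 0.05 rad and linear speed of jar below 0.01 m/s and angular speed of jar below 0.1 rad/s and distance of canister from where it was at the start of the episode below 0.012 m); the robot touches nothing.
It fails at once if the jar is rocked by more than 20 degrees or falls off the lid (angle between jar's own z axis and vertical above 0.35 rad or z of jar in the frame of lid_top below -0.012 m).
It fails at once if the jar is lifted more than 12 mm off the lid (z of jar in the frame of lid_top above 0.012 m).
It fails at once if the jar is squeezed or struck with more than 12 N (contact force between the fingers and jar above 12 N).
It fails at once if the canister is shoved more than 12 mm (distance of canister from where it was at the start of the episode above 0.012 m).
It fails at once if a bystander is moved more than 20 mm (distance of any of opener, spice_tin, vial, jug, rice_glass, big_jar, food_tin from where it was at the start of the episode above 0.02 m).
It also fails if it takes over 58 s, if anything falls off the work surface, if the arm or the gripper's body presses on something with over 40 N, if the wrist force passes 120 N, or if a joint passes its speed limit or range.

## Working session

There is one attempt and no reset: what is moved stays moved. The work goes in short steps, Python scripts to look and compute and a tool call to move; the robot and the scene stay as the last step left them, time stands still between calls to the robot, and variables do not carry over. Pictures are saved under pics/ and viewed, about 8 in all and at most 12, crops included, and the job is handed in when it is done.

Besides the shell and the picture viewer there is one more tool, called after "Call:" by a JSON object that holds its "method" and its "body". drive_tool: Moves the arm, as the interface text tells. Its arguments: {"type":"object","properties":{"rows":{"type":"string"},"force":{"type":"number"}},"required":["rows"]}

```bash
mkdir -p pics
cat > h.py <<'E'
import numpy as np, cv2
from cell import bot
def snap(c,n=None):
    im=bot.capture(c)
    if n: cv2.imwrite('pics/'+n,cv2.cvtColor(im,cv2.COLOR_RGB2BGR))
    return im
def ray(c,u,v):
    p=bot.camera_params(c);R=np.array(p['R']);t=np.array(p['t'])
    return -R.T@t, R.T@np.array([(u-p['cx'])/p['fx'],(v-p['cy'])/p['fy'],1])
def onz(c,u,v,z):
    o,d=ray(c,u,v); return o+d*(z-o[2])/d[2]
def proj(c,X):
    p=bot.camera_params(c);x=np.array(p['R'])@np.array(X)+np.array(p['t'])
    return p['fx']*x[0]/x[2]+p['cx'],p['fy']*x[1]/x[2]+p['cy']
E
python3 - <<'E'
from h import *
ims=[]
for c in ['scene','side','wrist']:
    im=snap(c,c+'0.png')
    o,d=ray(c,320,200);print(c,o.round(),d.round(2))
    for t,z in [('jar',74),('lid_top',74),('canister',0)]:
        for r in bot.tip_of(c,t)[:3]:
            u,v=r['centre'][0]*640,r['centre'][1]*400
            print(' ',t,round(r['conf'],2),round(u),round(v),onz(c,u,v,z).round(1))
    ims.append(im)
E
```

```text
scene [1418.  209.  848.] [-0.73 -0.19 -0.65]
  jar 0.7 478 216 [493.4 415.2  74. ]
  jar 0.64 323 194 [524.9 -13.4  74. ]
  lid_top 0.95 333 198 [531.8  17.6  74. ]
  lid_top 0.84 300 150 [ 327.1 -144.6   74. ]
  lid_top 0.72 266 193 [ 567.2 -170.3   74. ]
  canister 0.83 255 183 [ 449.3 -258.8    0. ]
  canister 0.79 301 172 [ 349.8 -134.4    0. ]
  canister 0.75 388 209 [452.  174.1   0. ]
side [ 222. -757.  781.] [ 0.31  0.7  -0.64]
  jar 0.95 316 210 [529.9 -22.3  74. ]
  lid_top 0.84 313 205 [532.   4.  74.]
  lid_top 0.68 268 175 [460.2 198.8  74. ]
  lid_top 0.67 268 258 [ 351.7 -135.8   74. ]
  canister 0.87 353 258 [ 576.6 -166.8    0. ]
  canister 0.86 323 298 [ 448.  -248.7    0. ]
  canister 0.61 270 197 [451.4 177.2   0. ]
wrist [625.  66. 374.] [ 0.02 -0.26 -0.97]
  jar 0.89 226 194 [535.5  -8.9  74. ]
  lid_top 0.9 227 169 [538.5  16.6  74. ]
  lid_top 0.79 274 329 [ 578.5 -167.3   74. ]
  lid_top 0.71 62 304 [ 345.  -134.2   74. ]
  canister 0.89 280 293 [ 576.7 -166.8    0. ]
  canister 0.86 108 273 [ 348.3 -135.8    0. ]
  canister 0.84 153 12 [449.5 175.3   0. ]
```

Run:
```python
import cv2,numpy as np
a=cv2.imread('pics/scene0.png')[100:300,200:520];b=cv2.imread('pics/side0.png')[100:300,160:480]
cv2.imwrite('pics/a.png',np.vstack([cv2.resize(x,None,fx=2,fy=1.45,interpolation=2) if 0 else cv2.resize(x,(480,300),interpolation=2) for x in (a,b)]))
```

```text
(no output)
```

View pics/wrist0.png

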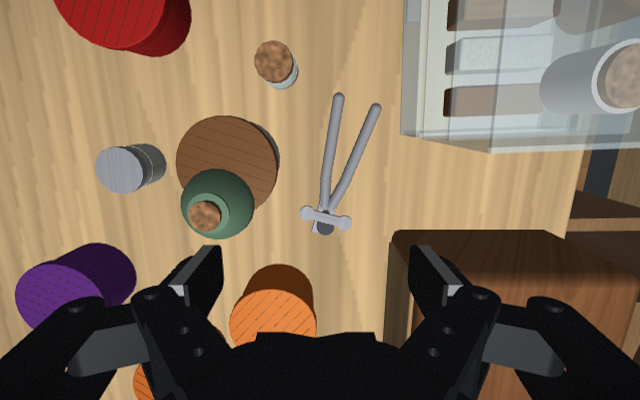

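View pics/a.png

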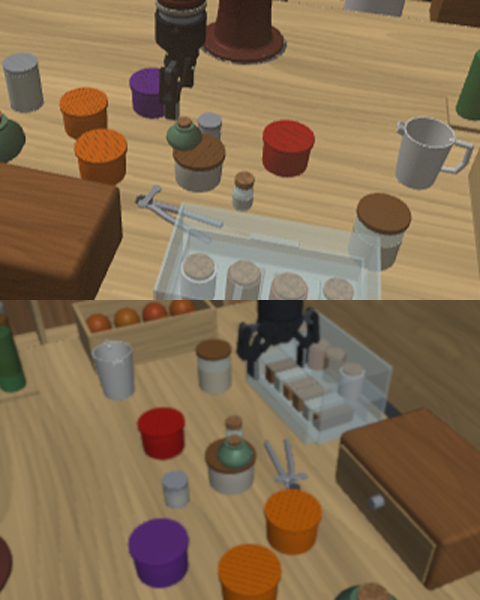

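The target is the off-white canister with the brown lid (wrist pixel 228,165), with the jar at about (217,205), displaced toward -y. The orange, purple and red lidded cans are look-alikes. The large green jar is far right in the scene view. I'll fit the jar and lid models to the masks.

```bash
cat >> h.py <<'E'
from scipy.optimize import minimize
A=np.linspace(0,2*np.pi,48,endpoint=False)
def circ(P,x,y,z,r):
    X=np.stack([x+r*np.cos(A),y+r*np.sin(A),0*A+z]); c=np.array(P['R'])@X+np.array(P['t'])[:,None]
    return np.stack([P['fx']*c[0]/c[2]+P['cx'],P['fy']*c[1]/c[2]+P['cy']],1).astype(np.float32)
def poly(m,pts,S):
    cv2.fillConvexPoly(m,np.round(cv2.convexHull(pts)*S*16).astype(np.int32),1,shift=4)
PROF=[(0,18),(10,29),(20,34),(30,30),(38,23),(45,17)]
def jarmask(P,x,y,S):
    m=np.zeros((400*S,640*S),np.uint8)
    C=[circ(P,x,y,74+h,r) for h,r in PROF]
    for a,b in zip(C,C[1:]): poly(m,np.vstack([a,b]),S)
    t=np.zeros_like(m);poly(t,np.vstack([circ(P,x,y,124,13.5),circ(P,x,y,134,13.5)]),S);m[t>0]=2
    return m
def fit(c,im,x0,y0,save=None):
    P=bot.camera_params(c);S=3
    hsv=cv2.cvtColor(cv2.resize(im,None,fx=S,fy=S,interpolation=cv2.INTER_LINEAR),cv2.COLOR_RGB2HSV)
    H,Sa,V=[hsv[...,i].astype(int) for i in range(3)]
    g=((H>55)&(H<100)&(Sa>50)).astype(np.uint8)
    l=((H<25)&(Sa>80)&(V<165)).astype(np.uint8)
    near=np.zeros_like(g);poly(near,circ(P,x0[0],x0[1],74,75),S);l*=near
    near2=np.zeros_like(g);poly(near2,circ(P,y0[0],y0[1],94,65),S);g*=near2
    def iou(a,b): return -(a&b).sum()/max(1,(a|b).sum())
    fj=lambda p: iou((jarmask(P,*p,S)==1).astype(np.uint8),g)
    o=dict(method='Nelder-Mead',options=dict(initial_simplex=None,xatol=.1,fatol=1e-4))
    def mn(f,p):
        p=np.array(p,float);o['options']['initial_simplex']=np.array([p,p+[8,3],p+[-3,8]]);return minimize(f,p,**o)
    j=mn(fj,y0);J=jarmask(P,*j.x,S);keep=(cv2.dilate((J>0).astype(np.uint8),np.ones((9,9)))==0).astype(np.uint8)
    def fl(p):
        m=np.zeros_like(g);poly(m,circ(P,*p,74,50),S);return iou(m*keep,l*keep)
    L=mn(fl,x0)
    print(c,'jar',j.x.round(1),round(-j.fun,3),'lid',L.x.round(1),round(-L.fun,3),'need',(L.x-j.x).round(1))
    if save:
        v=cv2.cvtColor(cv2.resize(im,None,fx=S,fy=S),cv2.COLOR_RGB2BGR)
        m=np.zeros_like(g);poly(m,circ(P,*L.x,74,50),S)
        for M,col in ((m,(255,0,255)),((J==1).astype(np.uint8),(0,255,255)),((J==2).astype(np.uint8),(255,255,0))):
            cv2.drawContours(v,cv2.findContours(M,0,2)[0],-1,col,1)
        u,w=[int(S*q) for q in proj(c,[*L.x,90])]
        v=v[max(0,w-200):w+200,max(0,u-240):u+240];cv2.imwrite('pics/'+save,v)
    return j.x,L.x
E
python3 - <<'E'
from h import *
s=bot.sense();print(np.array(s['tcp_rot']).round(3),s['clock'])
for c in ['scene','side','wrist']:
    fit(c,cv2.cvtColor(cv2.imread(f'pics/{c}0.png'),cv2.COLOR_BGR2RGB),(534,14),(532,-16),c+'f.png')
E
python3 -c "
import cv2,numpy as np
cv2.imwrite('pics/f.png',np.vstack([cv2.resize(cv2.imread(f'pics/{c}f.png')[100:300],(480,200)) for c in('scene','side','wrist')]))"
```

```text
[[-0.  1.  0.]
 [ 1.  0.  0.]
 [ 0.  0. -1.]] 0.6
scene jar [571.1  22.6] -0.0 lid [405.7  70.2] -0.0 need [-165.4   47.6]
side jar [454.4   8.5] -0.0 lid [698.9 -19.6] -0.0 need [244.5 -28.1]
wrist jar [518.6  53.1] -0.0 lid [628.  -60.2] -0.0 need [ 109.4 -113.4]h.py:37: RuntimeWarning: overflow encountered in scalar negative
  def iou(a,b): return -(a&b).sum()/max(1,(a|b).sum())
```

View pics/f.png

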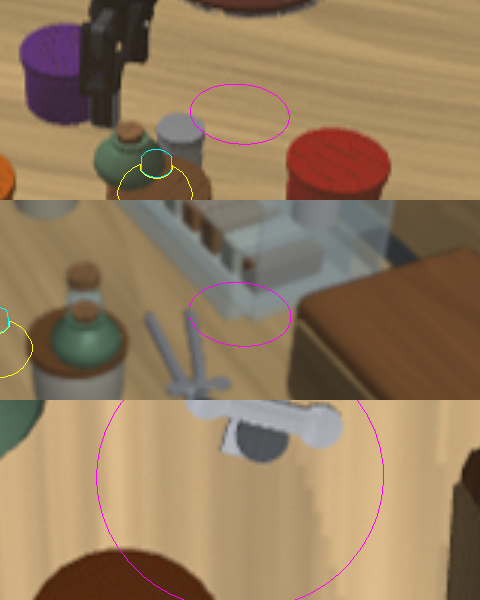

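The overlays missed because of an unsigned overflow in my IoU score. I'll fix that and refit.

```bash
sed -i 's/return -(a&b).sum()\/max(1,(a|b).sum())/return -int((a\&b).sum())\/max(1,int((a|b).sum()))/' h.py
python3 - <<'E'
from h import *
for c in ['scene','side','wrist']:
    fit(c,cv2.cvtColor(cv2.imread(f'pics/{c}0.png'),cv2.COLOR_BGR2RGB),(534,14),(532,-16),c+'f.png')
E
python3 -c "
import cv2,numpy as np
cv2.imwrite('pics/f1.png',np.vstack([cv2.resize(cv2.imread(f'pics/{c}f.png')[100:300],(480,200)) for c in('scene','side','wrist')]))"
```

```text
scene jar [514.8 -29.6] 0.146 lid [548.3  22.4] 0.788 need [33.4 52.1]
side jar [536.1 -11.3] 0.817 lid [509.6  28.2] 0.502 need [-26.5  39.5]
wrist jar [533.1 -14.5] 0.932 lid [538.5  17.7] 0.985 need [ 5.4 32.2]
```

View pics/f1.png

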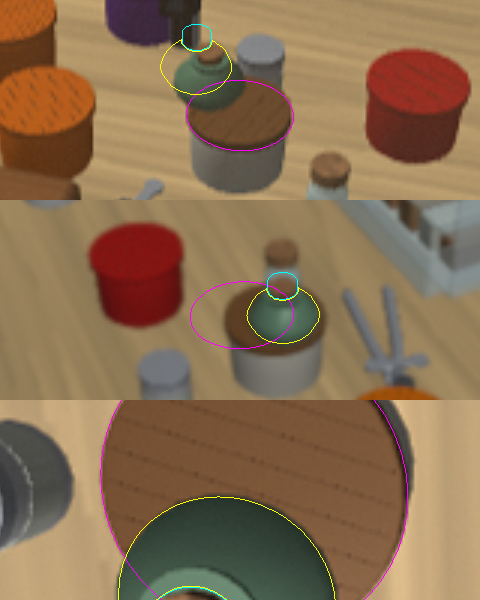

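The wrist fit is tight, IoU 0.93 for the jar and 0.985 for the lid: jar (533,-14.5), lid (538.5,17.7), so the jar needs (+5.4,+32.2). I'll go behind the jar at safe height, with the tool turned to the push direction and a narrow two-finger fork that keeps the jar from slipping sideways.

Call:
{"method": "drive_tool", "body": {"rows": "-0.7 -0.875 0.5 0 0 0.053 -0.3; -0.7 -0.875 0.5 0 0 0.053 -0.3; -0.7 -0.875 0.5 0 0 0.053 -0.3; -0.7 -0.875 0.5 0 0 0.053 -0.3; -0.7 -0.875 0.5 0 0 0.053 -0.3", "force": 20}}

```text
clock: 1.02
tcp_pos: [516.0, -85.3, 190.0]
tcp_rot: [[0.169, 0.986, -0.006], [0.986, -0.169, 0.001], [-0.0, -0.006, -1.0]]
ft_force: [-0.4, -0.9, -0.7]
gripper_width: 30.1
```

Call:
{"method": "drive_tool", "body": {"rows": "0 0 0 0 0 0 -0.3; 0 0 0 0 0 0 -0.3; 0 0 0 0 0 0 -0.3"}}

```text
clock: 1.27
tcp_pos: [516.9, -85.0, 190.8]
tcp_rot: [[0.168, 0.986, -0.005], [0.986, -0.168, 0.001], [-0.0, -0.005, -1.0]]
ft_force: [0.4, 0.7, -0.5]
gripper_width: 29.6
```

Run:
```python
from h import *
s=bot.sense();print(np.array(s['tcp_pos']).round(1),np.array(s['tcp_rot']).round(3).tolist(),s['gripper_width'],s['clock'])
im=snap('wrist','w1.png')
fit('wrist',im,(538.5,17.7),(533.1,-14.5),'w1f.png')
```

```text
[516.9 -85.  190.8] [[0.168, 0.986, -0.005], [0.986, -0.168, 0.001], [-0.0, -0.005, -1.0]] 29.588993762857875 1.2667
wrist jar [533.7 -13.4] 0.925 lid [537.5  16.8] 0.983 need [ 3.8 30.2]
```

View pics/w1.png

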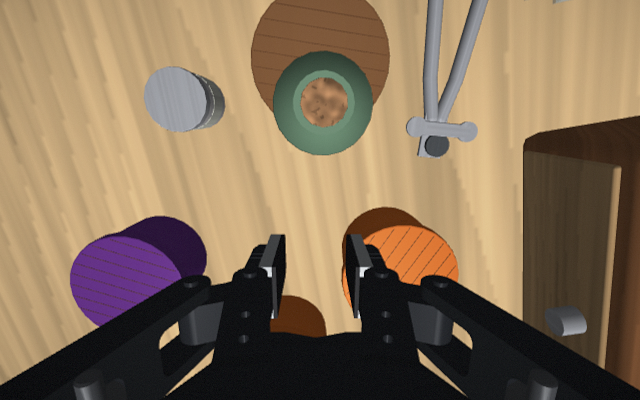

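The fork is centred in front of the jar: jar at about (322,103), tips at about (284,236) and (347,236). I'll check the true fingertip depth against those pixels.

```bash
python3 - <<'E'
from h import *
s=bot.sense();R=np.array(s['tcp_rot']);p=np.array(s['tcp_pos'])
for z in (10,16,19,22,28,35):
  print(z,[np.round(proj('wrist',p+R@[x,y,z])).tolist() for x in (-11,11) for y in (-14.8,14.8)])
E
python3 -c "
import cv2
v=cv2.imread('pics/w1.png')[200:330,230:400];cv2.imwrite('pics/c.png',cv2.resize(v,None,fx=4,fy=4,interpolation=2))"
```

```text
10 [[284.0, 285.0], [347.0, 285.0], [283.0, 241.0], [348.0, 241.0]]
16 [[285.0, 278.0], [345.0, 278.0], [284.0, 236.0], [347.0, 236.0]]
19 [[286.0, 275.0], [345.0, 275.0], [285.0, 234.0], [346.0, 234.0]]
22 [[286.0, 272.0], [344.0, 272.0], [285.0, 232.0], [345.0, 232.0]]
28 [[287.0, 267.0], [343.0, 267.0], [286.0, 228.0], [344.0, 228.0]]
35 [[289.0, 261.0], [342.0, 261.0], [288.0, 223.0], [343.0, 223.0]]
```

View pics/c.png

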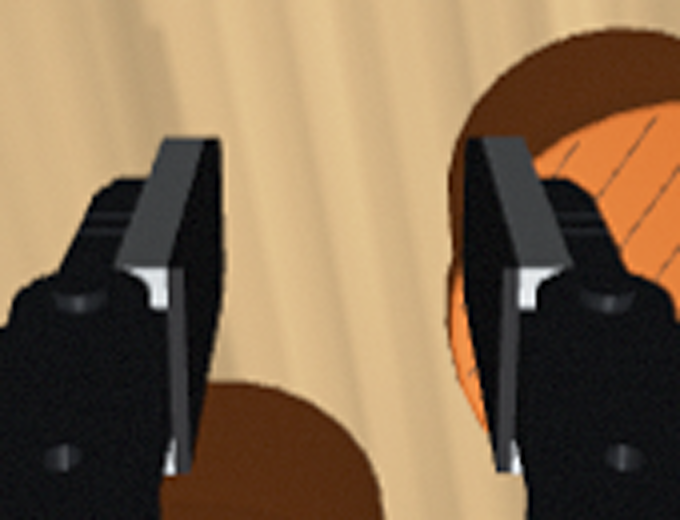

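The tips stand about 19–20 mm ahead of the TCP. I'll descend to a TCP z of about 106, which puts the tips at about 86 and below the jar's belly line at 94.

Call:
{"method": "drive_tool", "body": {"rows": "0 0.033 0.35 0 0 0 -0.3; 0 0.033 0.69 0 0 0 -0.3; 0 0.033 0.69 0 0 0 -0.3; 0 0.033 0.69 0 0 0 -0.3; 0 0.033 0.69 0 0 0 -0.3"}}

```text
clock: 1.73
tcp_pos: [522.1, -85.6, 110.1]
tcp_rot: [[0.167, 0.986, -0.002], [0.986, -0.167, -0.0], [-0.0, -0.002, -1.0]]
ft_force: [1.9, 0.1, 0.9]
gripper_width: 29.9
```

```bash
cat > look.py <<'E'
import sys
from h import *
s=bot.sense();p=np.array(s['tcp_pos']);R=np.array(s['tcp_rot']);print(p.round(1),s['clock'],np.round(s['ft_force'],1))
im=snap('wrist',sys.argv[1]+'.png')
j,L=fit('wrist',im,(538,17),tuple(map(float,sys.argv[2:4])),sys.argv[1]+'f.png')
for n,q in (('jar',j),('lid',(538,17))): print(n,'in tool',(R.T@(np.array([*q,p[2]])-p)).round(1))
E
python3 look.py w2 533.5 -14
```

```text
[522.1 -85.6 110.1] 1.7333 [1.9 0.1 0.9]
wrist jar [534.3 -13.2] 0.957 lid [538.1  17.7] 0.973 need [ 3.9 30.9]
jar in tool [73.4 -0.1 -0. ]
lid in tool [103.8  -1.4  -0. ]
```

Call:
{"method": "drive_tool", "body": {"rows": "0.07 -0.008 0.02 0 0 0 -0.3; 0.14 -0.008 0.036 0 0 0 -0.3; 0.2 -0.008 0.036 0 0 0 -0.3; 0.21 -0.008 0.036 0 0 0 -0.3; 0.21 -0.008 0.036 0 0 0 -0.3"}}

```text
clock: 2.2
tcp_pos: [526.2, -60.1, 107.3]
tcp_rot: [[0.166, 0.986, 0.001], [0.986, -0.166, -0.001], [-0.001, 0.001, -1.0]]
ft_force: [0.2, -0.1, 1.6]
gripper_width: 30.0
```

Call:
{"method": "drive_tool", "body": {"rows": "0.015 0 0 0 0 0 -0.3; 0.03 0 0 0 0 0 -0.3; 0.045 0 0 0 0 0 -0.3; 0.06 0 0 0 0 0 -0.3; 0.06 0 0 0 0 0 -0.3"}}

```text
clock: 2.62
tcp_pos: [527.4, -52.9, 107.2]
tcp_rot: [[0.166, 0.986, 0.0], [0.986, -0.166, -0.001], [-0.001, 0.001, -1.0]]
ft_force: [1.0, 0.0, 0.4]
gripper_width: 29.6
```

```bash
python3 look.py w3 534 -12
```

```text
[527.4 -52.9 107.2] 2.6167 [1.  0.  0.4]
wrist jar [534.5 -12.6] 0.942 lid [537.2  16.6] 0.976 need [ 2.7 29.2]
jar in tool [40.9  0.3 -0. ]
lid in tool [70.7 -1.1 -0.1]
```

View pics/w3.png

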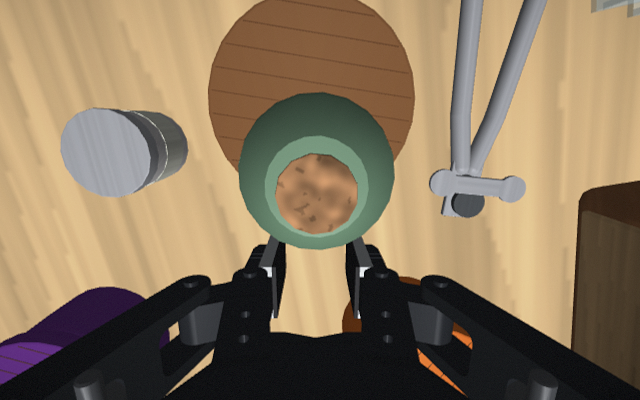

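The fork is at the jar's belly on both sides, with the jar upright (stopper at about 317,195). Now slow pushes.

Call:
{"method": "drive_tool", "body": {"rows": "0.015 -0.003 0 0 0 0 -0.3; 0.03 -0.003 0 0 0 0 -0.3; 0.045 -0.003 0 0 0 0 -0.3; 0.06 -0.003 0 0 0 0 -0.3; 0.075 -0.003 0 0 0 0 -0.3"}}

```text
clock: 3.08
tcp_pos: [528.6, -43.9, 107.2]
tcp_rot: [[0.166, 0.986, 0.0], [0.986, -0.166, -0.001], [-0.001, 0.001, -1.0]]
ft_force: [-0.7, -1.1, 0.4]
gripper_width: 29.9
```

```bash
python3 look.py w4 535 -6
```

```text
[528.6 -43.9 107.2] 3.0833 [-0.7 -1.1  0.4]
wrist jar [536.   -3.5] 0.941 lid [537.2  17.1] 0.967 need [ 1.2 20.5]
jar in tool [41.   0.6 -0. ]
lid in tool [61.6 -0.8 -0.1]
```

Call:
{"method": "drive_tool", "body": {"rows": "0.015 -0.004 0 0 0 0 -0.3; 0.03 -0.004 0 0 0 0 -0.3; 0.045 -0.004 0 0 0 0 -0.3; 0.06 -0.004 0 0 0 0 -0.3; 0.075 -0.004 0 0 0 0 -0.3"}}

```text
clock: 3.55
tcp_pos: [529.6, -34.4, 107.2]
tcp_rot: [[0.166, 0.986, 0.0], [0.986, -0.166, -0.001], [-0.001, 0.001, -1.0]]
ft_force: [-0.2, 0.1, -0.3]
gripper_width: 29.8
```

```bash
python3 look.py w5 537 5
```

```text
[529.6 -34.4 107.2] 3.55 [-0.2  0.1 -0.3]
wrist jar [537.    5.9] 0.94 lid [537.3  17.1] 0.953 need [ 0.3 11.2]
jar in tool [41.   0.6 -0. ]
lid in tool [52.1 -0.3 -0. ]
```

View pics/w5f.png

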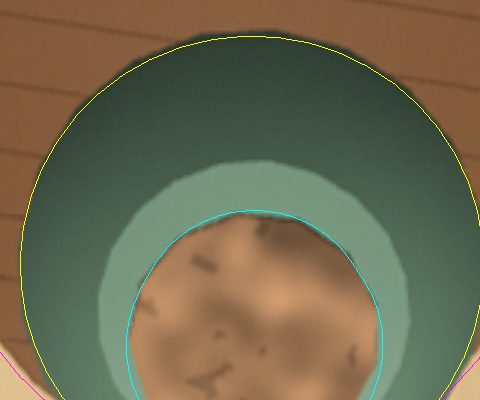

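The fits agree with the picture, and 11 mm remains along +y.

Call:
{"method": "drive_tool", "body": {"rows": "0.015 -0.002 0 0 0 0 -0.3; 0.03 -0.002 0 0 0 0 -0.3; 0.045 -0.002 0 0 0 0 -0.3; 0.06 -0.002 0 0 0 0 -0.3; 0.07 -0.002 0 0 0 0 -0.3"}}

```text
clock: 4.02
tcp_pos: [530.8, -25.6, 107.2]
tcp_rot: [[0.165, 0.986, 0.001], [0.986, -0.165, -0.0], [-0.0, 0.001, -1.0]]
ft_force: [0.0, -1.2, 0.4]
gripper_width: 29.9
```

```bash
python3 look.py w6 538 14
python3 - <<'E'
from h import *
for c in ('scene','side'):
    im=snap(c,c+'6.png'); fit(c,im,(538,17),(537,15),c+'6f.png')
E
```

```text
[530.8 -25.6 107.2] 4.0167 [ 0.  -1.2  0.4]
wrist jar [538.3  14.6] 0.94 lid [537.4  17.3] 0.889 need [-0.9  2.7]
jar in tool [40.8  0.7 -0. ]
lid in tool [43.2  0.  -0. ]
scene jar [ 5.183e+02 -3.000e-01] 0.199 lid [548.9  22.6] 0.726 need [30.6 22.9]
side jar [543.2  17.9] 0.419 lid [534.6   6.4] 0.498 need [ -8.6 -11.4]
```

About 2.5 mm remains. I'll make one small push, retreat straight back, then rise and inspect.

Call:
{"method": "drive_tool", "body": {"rows": "0.01 -0.003 0 0 0 0 -0.3; 0.019 -0.003 0 0 0 0 -0.3; 0.019 -0.003 0 0 0 0 -0.3; 0.01 -0.003 0 0 0 0 -0.3; -0.03 -0.003 0 0 0 0 -0.3"}}

```text
clock: 4.58
tcp_pos: [529.8, -28.8, 107.1]
tcp_rot: [[0.165, 0.986, 0.0], [0.986, -0.165, 0.0], [0.0, 0.0, -1.0]]
ft_force: [0.1, 1.6, -0.3]
gripper_width: 29.5
```

Call:
{"method": "drive_tool", "body": {"rows": "-0.1 0 0 0 0 0 -0.3; -0.25 0 0 0 0 0 -0.3; -0.35 0 0 0 0 0 -0.3; -0.35 0 -0.2 0 0 0 -0.3; -0.35 0 -0.35 0 0 0 -0.3"}}

```text
clock: 5.0
tcp_pos: [521.9, -71.7, 148.8]
tcp_rot: [[0.167, 0.986, -0.002], [0.986, -0.167, 0.001], [0.001, -0.002, -1.0]]
ft_force: [0.6, -0.2, 0.6]
gripper_width: 29.9
```

Call:
{"method": "drive_tool", "body": {"rows": "0 0 -0.3 0 0 0 -0.3; 0 0 -0.3 0 0 0 -0.3; 0 0 -0.3 0 0 0 -0.3"}}

```text
clock: 5.25
tcp_pos: [523.5, -73.0, 187.9]
tcp_rot: [[0.168, 0.986, 0.004], [0.986, -0.168, -0.001], [-0.0, 0.004, -1.0]]
ft_force: [0.3, 0.4, 0.7]
gripper_width: 29.6
```

```bash
python3 look.py w7 538 17
python3 - <<'E'
from h import *
im=snap('side','side7.png')
for c in ('wrist','side'):
    if c=='wrist': snap('wrist')
    for t,z in (('jar',74),('lid_top',74)):
        for r in bot.tip_of(c,t)[:2]: print(c,t,round(r['conf'],2),onz(c,r['centre'][0]*640,r['centre'][1]*400,z).round(1))
E
python3 - <<'E'
import cv2,numpy as np
a=cv2.imread('pics/w7f.png');b=cv2.resize(cv2.imread('pics/side7.png')[160:260,260:380],None,fx=4,fy=4)[:300]
cv2.imwrite('pics/e.png',np.vstack([cv2.resize(a,(480,int(480*a.shape[0]/a.shape[1])))[:300],b])[:600])
E
```

```text
[523.5 -73.  187.9] 5.25 [0.3 0.4 0.7]
wrist jar [536.9  18.1] 0.912 lid [535.4  17. ] 0.907 need [-1.5 -1.1]
jar in tool [92.1 -2.1 -0. ]
lid in tool [91.2 -0.8 -0. ]
wrist jar 0.93 [536.9  16.8  74. ]
wrist lid_top 0.9 [ 341.4 -136.2   74. ]
side jar 0.54 [536.   12.3  74. ]
side lid_top 0.77 [451.6 188.2  74. ]
side lid_top 0.77 [ 449.6 -255.9   74. ]
```

View pics/e.png

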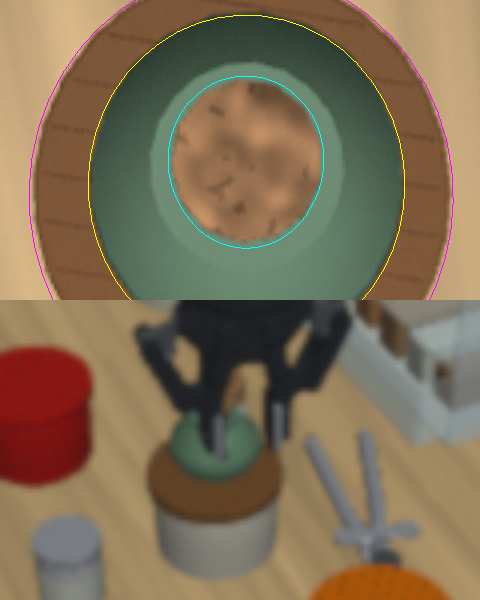

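The jar is upright, and its belly circle is concentric with the lid to about 2 mm. The lid hasn't moved and the hand is clear, so I'm handing the job in.

```bash
python3 -c "
from cell import bot
print(bot.close_job())"
```

```text
the job is handed in; nothing more can be done
None
```

I pushed the small green jar about 32 mm along the lid with the gripper's two fingertips, slightly apart and touching it below the belly line. I never gripped it. I then drew the hand back and up, clear of everything, and handed the job in at about 5.5 s of robot time.

**Last checks:**
- **Centring:** the wrist camera put the jar at (536.9, 18.1) and the lid centre at (535.4, 17.0), about 2 mm off against the 6 mm allowed. Using the earlier average for the lid, (537.6, 17.2), it is about 1 mm off.
- **Jar and canister:** the jar looked upright in the last wrist and side pictures. The lid was still within about 2–3 mm of its earlier fits. Wrist force readings at the end of each move never passed about 2 N.
- **Bystanders:** I didn't measure their positions at the end; the hand stayed above or away from them.

**Checks that failed or disagreed:**
- My model fits in the scene and side pictures were poor throughout, so I didn't use them.
- In the final side view the network put the jar about 5 mm nearer in y, at low confidence (0.54), with the fingers partly in the way. In the final pictures the network only reported other canisters as the lid.
- My first fitting run gave nothing usable because of a number overflow in my code, which I fixed before moving the arm.

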